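Zero a contact probe and hold it flush on a tilted mould insert

TASK

Take the layer-thickness probe by its handle and dip its sole down inside the open reference cup to zero it. Then take the probe to the mould insert clamped on the tilting fixture, lean it to match the slope and press its sole gently but firmly flush on the middle of the insert's face, and finish while still holding it pressed there: do not let go. Leave the cup, the fixture's setting and the loose parts around as they are.

Things in the scene. Friction and masses are not known exactly. Their poses are not given: they have to be found in the camera images.
- probe: Contact probe, loose, 0.15 to 0.3 kg, upright on its flat sole at the start. Bottom up: steel sole plate 46 x 34 x 8 mm; black collar 34 x 26 mm from 14 to 26 mm; grey handle 30 x 20 mm (take it across the 20) from 26 to 100 mm; cap to 104 mm. Origin: centre of the sole's underside, spring out; z up the handle, x along the sole's long side (first sizes). A half turn about z makes no difference.
- probe_sole (a point): Centre of the underside of the probe's sole, axes as the probe; at the probe's origin until the sole is pressed in. The sole is spring-loaded: it yields straight towards the handle (no tilting) from about 5 N on, 2.5 N more per mm, 6 mm of travel to a hard stop.
- cup: Open round reference cup, loose, 0.5 kg: aluminium, straight wall, outside diameter 100 mm, inside diameter 92 mm, 50 mm tall, inner floor 8 mm above the bench, on a thin black foot 112 mm across and 6 mm high. Empty. Origin: centre of its underside, z up.
- cup_rim (a point): Centre of the cup's mouth, level with its rim, 50 mm above the bench.
- fixture: Fixed base of the tilting fixture: dark steel slab 170 x 124 x 20 mm (x by y by z), turned by its yaw, with two slotted steel posts (34 mm along x, 8 mm thick, tops 112 mm above the bench) at x = +42, y = +-57 mm. Origin: centre of its underside.
- tilt_plate: Tilting dark steel plate 150 x 100 x 12 mm of the fixture, hinged on the fixture's low -x edge 32 mm above the bench and rising towards the fixture's +x; locked at a slope of 11 to 27 degrees that differs each time (it does not yield). It carries the mould insert, a bright steel block 80 x 64 mm and 14 mm high. Origin: on the hinge axis, mid-width; x runs up the slope, y along the hinge, z square to the plate.
- insert_face (a point): Centre of the flat top face (80 x 64 mm: x up the slope, y level) of the mould insert on the tilting plate, 70 to 86 mm above the bench. z is the face's outward normal; it leans towards the fixture's -x.
- pillar: Loose bystander: steel guide pillar standing up, 32 mm across the foot, 24 mm above it, 84 mm tall. Origin: centre of its underside.
- locating_ring: Loose bystander: flat steel locating ring, 84 mm outside, 44 mm inside, 16 mm high. Origin: centre of its underside.
- moulding: Loose bystander: white moulded plastic tube standing up, 38 mm across, 70 mm tall. Origin: centre of its underside.
Not all that is in view belongs to the job. Leave any yellow look-alike of the probe alone.

How it is judged:
By the outcome, as a careful person would: the job done as asked, in the order asked, and still so for the second after the job is handed in, while the arm keeps its last pose, push and grip.
It also fails if it takes over 42 s, if anything falls off the work surface, if the arm or the gripper's body presses on something with over 40 N, if the wrist force passes 120 N, or if a joint passes its speed limit or range.

ROBOT

A 7-joint arm with a two-finger parallel gripper is mounted at the origin on the work surface. World frame = base frame: x ahead of the robot, y to its left, z up, the work surface at z = 0. Lengths are in m, angles in rad, forces in N, time in s.
With the tool pointing down it reaches from about 0.425 to 0.925 m from the base axis. Payload 6.8 kg.
Tool frame: the origin (TCP) lies at the very end of the fingers, on their centre line; the grasp point (between the pads) lies 19 mm behind it (r.grip_depth is the distance from the TCP to the grasp point, in m); z points along the fingers, y is the direction in which the jaws open and shut (so a half turn about z gives the same grasp; the last joint's range is limited). The gripper opens to 85 mm and grips with 20 to 120 N. Pads are 22 mm wide; open, the fingers measure 114 mm over their backs; the gripper's body (76 mm by 85 mm) begins 54 mm behind the grasp point. The pads swing forward as they close: fully open they stand 13 mm farther back than shut.
Start: joints at [-1.263, 0.477, 0.022, 1.555, -0.011, 1.109, -0.083], TCP at [0.273, 0.618, 0.231] pointing down, gripper open.
Joint ranges: [-2.96, 2.96], [-0.34, 2.1], [-1.41, 1.46], [0.24, 2.44], [-1.37, 4.51], [0.17, 1.92], [-2.96, 2.96]. Speed limits (rad/s): [2.39, 2.39, 3.14, 3.14, 3.14, 3.14, 3.14].

INTERFACE

Orientations are given as a rotation vector (axis times angle).
In Python, from bench import status, eyes, workorder, spotter, r gives the robot as it stands.
- The arm moves only by the tool drive_tool, never from a script. Its argument "commands" is a list of rows, each an object of numbers: "rx", "ry", "rz": the turn, a rotation vector about the world's x, y, z normalised to -1 to 1, where 1 is 8 degrees; "tx", "ty", "tz": the shift along the world's x, y, z normalised to -1 to 1, where 1 is 20 mm; "grip": the closure, from -1 (fully open) to 1 (shut). A call has 1 to 10 rows; each row shifts and turns the commanded pose from where the row before left it; what a row does not reach is not made up. A row lasts 1/8 s, in which the tool goes at most 62.5 mm and 10.7 degrees, less where a joint would pass 70% of its speed; a pose out of reach is approached as far as the arm can. A call with a number of a shift or a turn outside -1 to 1 is refused whole. A call with a gripper value outside its range is refused whole. The fingers move at their own pace and stop on an object; "grip_force" is the grip in N (left out, the last holds). Time passes only in rows, so rows that do not move let the fingers close. It gives the time, the measured TCP pose, the force and the opening at its end, in the units of the state.
- status.get_obs(): the state, without advancing time (a new reading comes with each control period).
- eyes.grab_frame(name): name is "scene" or "top" or "wrist"; returns a dict with "frame" (384x512x3 uint8, blue, green, red), "range_z" (384x512 float32, m along the optical axis (not along the pixel's ray), 0 where there is no reading), "fx", "fy", "cx", "cy" (pixels), "T" (4x4, takes a point from camera to world coordinates); the wrist camera has in their place "T_tool_cam" (4x4, takes a point from camera to tool coordinates, whose origin is the TCP and whose axes are the flange's). Camera axes: x right, y down, z forward; pixel columns grow to the right and rows downward; lengths in m; the calibration is good to about 2 mm. The wrist camera is an equidistant fisheye: a pixel r from the principal point sees the ray r / f radians off the axis. A picture is of the moment at which its call begins: read the wrist's pose just before it.
- workorder.hand_in(): hands the job in, once; it reports no verdict.
Trained networks look in the newest picture that a camera, given by its name, has taken for a name from the list of things; names that differ only in an ending like _2 or _b are one class to them, and where a whole thing is asked for, a point or a joint stands for the part that bears it (a point fixed in the world has none). Each returns a list of dicts, best first, with "confidence" (0 to 1); they miss things now and then, are a little off and sometimes report something else, mostly with a low value. They report only what shows in the picture. A call takes as long as a camera call. They do not tell look-alikes from the thing itself.
- spotter.boxes_of(camera, target): "position" ([column, row] as shares, 0 to 1, of the picture: columns of its width, rows of its height, amid what is visible of it).
- spotter.masks_of(camera, target): "mask" (384x512 bool, what is visible of it) and "position" ([column, row] as shares, 0 to 1, of the picture: columns of its width, rows of its height, amid what is visible of it).
The state is a dict: "clock": time; "joints": joint angles; "qvel": joint speeds; "tau": joint torques, N m; "tcp_pos": TCP position; "orientation": TCP orientation; "contact_force": force on the tool from outside, world axes, zero at the start; "moment": the same for the moment, N m; "grip_width": finger opening in m.
Only numpy, scipy, OpenCV 4.12 (cv2) and the standard library are available. Lean on these libraries where they do the work, as an engineer would, in place of code of your own. Each camera call takes 0.05 s, during which the arm holds its last target.

## Working session

There is one attempt and no reset: what is moved stays moved. The work goes in short steps, Python scripts to look and compute and a tool call to move; the robot and the scene stay as the last step left them, time stands still between calls to the robot, and variables do not carry over. Pictures are saved under pics/ and viewed, and the job is handed in when it is done.

Besides the shell and the picture viewer there is one more tool, called after ">>>" as name(argument=value, ...), one argument or row to a line, values as JSON. drive_tool: Moves the arm, as the interface text tells. Scaled input: -1 to 1 covers 20 mm each way for a shift and 8 degrees each way for a turn. Its arguments: {"type":"object","properties":{"commands":{"type":"array","items":{"type":"object","properties":{"rx":{"type":"number"},"ry":{"type":"number"},"rz":{"type":"number"},"tx":{"type":"number"},"ty":{"type":"number"},"tz":{"type":"number"},"grip":{"type":"number"}}}},"grip_force":{"type":"number"}},"required":["commands"]}

```bash
mkdir -p pics; ls; cat > h.py <<'E'
import numpy as np,cv2
from bench import status,eyes,workorder,spotter,r
def pts(f):
    d=f["range_z"];v,u=np.mgrid[:384,:512]
    P=np.stack([(u-f["cx"])/f["fx"]*d,(v-f["cy"])/f["fy"]*d,d],-1)
    W=P@f["T"][:3,:3].T+f["T"][:3,3]
    W[d<=0]=np.nan
    return W
E
python3 - <<'E'
from h import *
s=status.get_obs();print({k:np.round(v,3) for k,v in s.items()})
for c in ["scene","top"]:
    f=eyes.grab_frame(c);np.savez(f"{c}0.npz",**f);cv2.imwrite(f"pics/{c}0.png",cv2.resize(f["frame"],(800,600),interpolation=cv2.INTER_CUBIC))
    W=pts(f)
    for t in ["probe","cup","fixture","tilt_plate","insert_face","pillar","locating_ring","moulding"]:
        for m in spotter.masks_of(c,t)[:3]:
            w=W[m["mask"]];print(c,t,round(m["confidence"],2),np.round(np.array(m["position"])*[512,384]),m["mask"].sum(),np.round(np.nanmedian(w,0),3),np.round(np.nanpercentile(w,2,0),3),np.round(np.nanpercentile(w,98,0),3))
E
```

```text
pics
{'clock': np.float64(0.0), 'joints': array([-1.263,  0.478,  0.022,  1.556, -0.012,  1.109, -0.083]), 'qvel': array([-0.001,  0.001, -0.002, -0.001, -0.002,  0.001,  0.   ]), 'tau': array([ 0.0000e+00, -5.9646e+01,  1.6090e+00, -2.8120e+01,  1.3000e-02,
        9.0000e-03,  0.0000e+00]), 'tcp_pos': array([0.272, 0.617, 0.23 ]), 'orientation': array([-6.480e-01, -3.074e+00,  3.000e-03]), 'contact_force': array([-0.012, -0.333,  0.024]), 'moment': array([0.008, 0.023, 0.011]), 'grip_width': np.float64(0.085)}
scene probe 0.89 [294. 184.] 620 [0.472 0.033 0.05 ] [0.45  0.02  0.003] [0.485 0.055 0.105]
scene probe 0.84 [336. 200.] 681 [0.584 0.09  0.055] [0.564 0.074 0.005] [0.59  0.109 0.105]
scene probe 0.67 [275. 170.] 500 [0.379 0.007 0.05 ] [ 0.356 -0.005  0.003] [0.39  0.026 0.105]
scene cup 0.78 [387. 179.] 1425 [0.48  0.276 0.028] [0.419 0.228 0.003] [0.52  0.325 0.051]
scene fixture 0.55 [222. 230.] 4251 [ 0.614 -0.168  0.023] [ 0.493 -0.236  0.001] [ 0.671 -0.083  0.11 ]
scene fixture 0.28 [332. 170.] 429 [0.481 0.126 0.07 ] [0.316 0.109 0.   ] [0.494 0.214 0.105]
scene ti
[... 1187 characters left out ...]
ate 0.71 [389. 195.] 317 [ 0.522 -0.435  0.041] [ 0.504 -0.456 -0.002] [ 0.54 -0.42  0.07]
top tilt_plate 0.64 [278. 175.] 2370 [ 0.573 -0.15   0.075] [ 0.501 -0.214  0.041] [ 0.643 -0.094  0.089]
top tilt_plate 0.43 [170. 216.] 322 [0.477 0.128 0.047] [ 0.455  0.112 -0.002] [0.503 0.145 0.104]
top insert_face 0.81 [280. 174.] 2374 [ 0.573 -0.15   0.075] [ 0.502 -0.212  0.041] [ 0.643 -0.091  0.089]
top pillar 0.7 [197. 136.] 177 [0.684 0.057 0.059] [ 0.675  0.046 -0.   ] [0.712 0.073 0.085]
top pillar 0.46 [390. 195.] 299 [ 0.521 -0.434  0.041] [ 0.504 -0.456 -0.001] [ 0.537 -0.42   0.07 ]
top moulding 0.56 [390. 193.] 367 [ 0.522 -0.438  0.037] [ 0.502 -0.473 -0.003] [ 0.545 -0.42   0.07 ]
```

View pics/scene0.png

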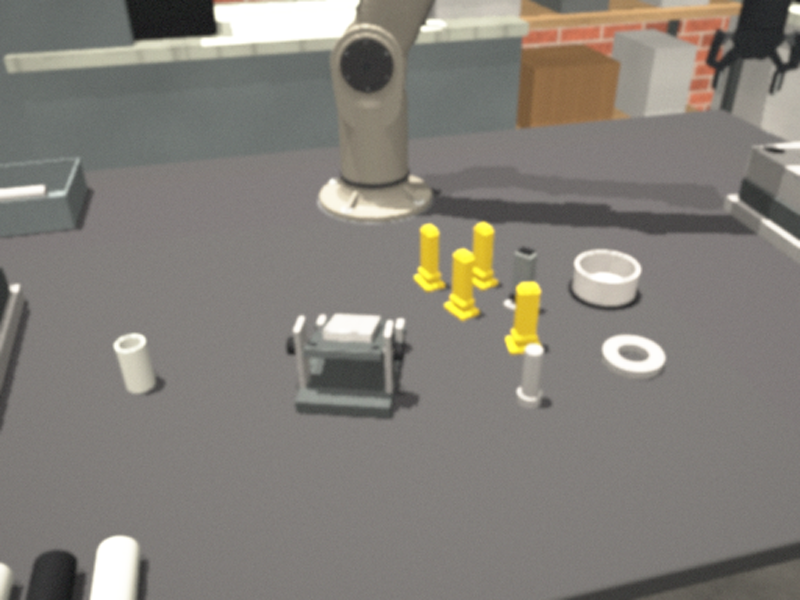

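View pics/top0.png

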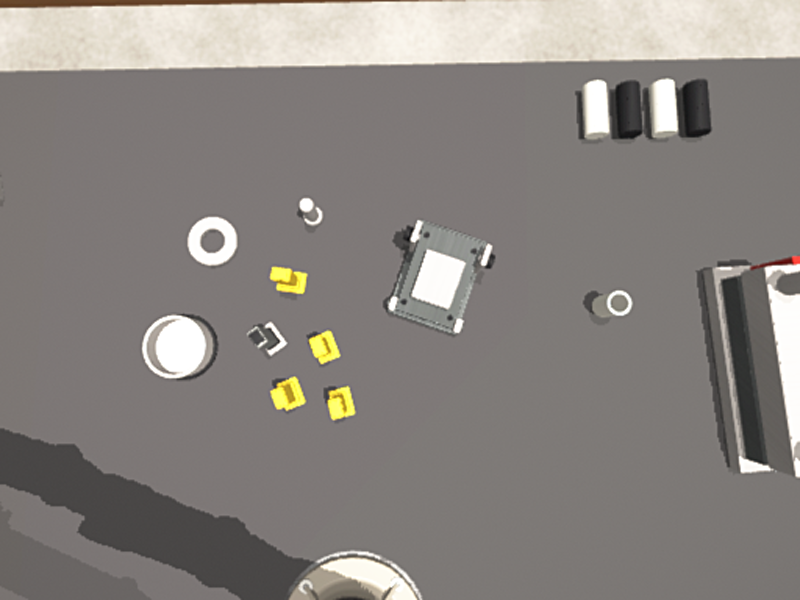

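```bash
python3 - <<'E'
import numpy as np,cv2
a=np.load("scene0.npz")["frame"][130:260,230:400];cv2.imwrite("pics/crop0.png",cv2.resize(a,None,fx=4.6,fy=4.6,interpolation=cv2.INTER_CUBIC))
a=np.load("top0.npz")["frame"][130:260,130:300];cv2.imwrite("pics/crop1.png",cv2.resize(a,None,fx=4.6,fy=4.6,interpolation=cv2.INTER_CUBIC))
E
```

```text
(no output)
```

View pics/crop0.png

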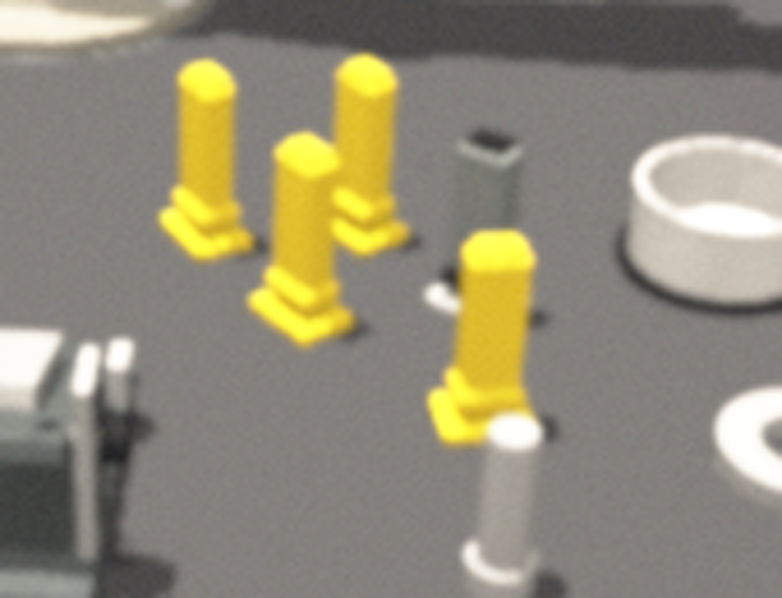

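View pics/crop1.png

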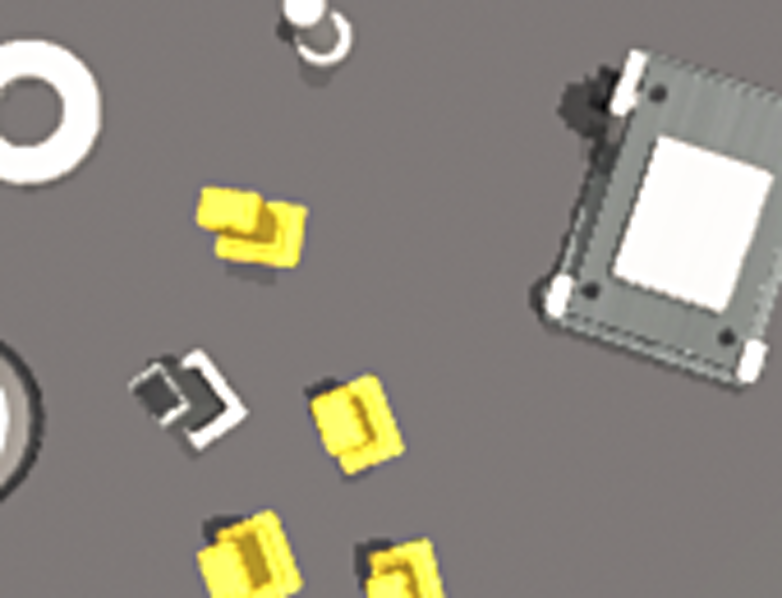

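The probe is the grey one with a steel sole, in the top crop at (190,400), which is frame (171,216). The four yellow ones are look-alikes. Next I'll measure it, the cup and the face.

```bash
python3 - <<'E'
from h import *
for c in ["top","scene"]:
    f=dict(np.load(c+"0.npz"));W=pts(f);x,y,z=W[...,0],W[...,1],W[...,2]
    print(c,"cam at",np.round(f["T"][:3,3],3),f["fx"])
    near=(np.hypot(x-.476,y-.128)<.045)
    bench=near&(z<.003);print("bench z",np.nanmedian(z[bench]))
    for lo,hi,n in [(.095,.112,"cap"),(.003,.012,"sole")]:
        m=near&(z>lo)&(z<hi)
        if m.sum()<8: print(n,m.sum());continue
        p=np.c_[x[m],y[m]].astype(np.float32);print(n,m.sum(),p.mean(0),np.median(z[m]),cv2.minAreaRect(p*1000))
    # cup rim
    m=(np.hypot(x-.467,y-.28)<.075)&(z>.044)&(z<.056)
    p=np.c_[x[m],y[m]].astype(np.float32)*1000;print("rim",m.sum(),np.median(z[m]),cv2.minEnclosingCircle(p),cv2.fitEllipse(p))
    # insert: bright on plate
    g=f["frame"].mean(-1)
    m=(np.hypot(x-.573,y+.15)<.09)&(z>.05)&(z<.105)&(g>170)
    n,l,s,_=cv2.connectedComponentsWithStats(m.astype(np.uint8));k=1+s[1:,4].argmax();m=l==k
    m2=cv2.erode(m.astype(np.uint8),np.ones((3,3)))>0
    P=W[m2];ctr=P.mean(0);u,sv,vt=np.linalg.svd(P-ctr);nn=vt[2]*np.sign(vt[2][2])
    res=(P-ctr)@nn
    print("insert",s[k],"ctr",ctr,"n",nn,"tilt",np.degrees(np.arccos(nn[2])),"az",np.degrees(np.arctan2(-nn[1],-nn[0])),"rms",res.std())
    a=np.r_[-nn[:2],0];a/=np.linalg.norm(a);yy=np.cross(nn,a);yy/=np.linalg.norm(yy);xx=np.cross(yy,nn)
    Q=W[m];q=np.c_[(Q-ctr)@xx,(Q-ctr)@yy].astype(np.float32)*1000
    rc=cv2.minAreaRect(q);c3=ctr+xx*rc[0][0]/1000+yy*rc[0][1]/1000;print(rc,"ctr3",c3)
E
```

```text
top cam at [ 0.452 -0.076  0.935] 346.85454741764437
bench z -0.0010688150497942805
cap 102 [0.47825003 0.13336802] 0.10145236542296726 ((478.3126220703125, 134.51617431640625), (29.724977493286133, 19.716392517089844), 37.03920364379883)
sole 84 [0.47695482 0.12497904] 0.00696200490591059 ((479.17193603515625, 120.39562225341797), (63.2928352355957, 46.30239486694336), 9.417129516601562)
rim 231 0.048576955033108216 ((468.1061096191406, 281.64300537109375), 50.08089828491211) ((468.04278564453125, 281.30157470703125), (95.22814178466797, 95.65245056152344), 86.76702880859375)
insert [263 159  35  38 851] ctr [ 0.56540337 -0.14940095  0.07744492] n [-0.29946538  0.10475697  0.94833879] tilt 18.497266632716148 az -19.280515237831747 rms 0.0014705224401850346
((-3.046985626220703, -0.7845535278320312), (66.9729995727539, 84.134521484375), 88.77532958984375) ctr3 [ 0.56241681 -0.14918738  0.07647824]
scene cam at [ 1.346 -0.266  0.611] 451.7432254821635
bench z 0.000636914207511774
cap 86 [0.48207927 0.12959544] 0.10148409661408803 ((479.3460693359375, 130.2546844482422), (29.4520206451416, 20.568191528320312), 30.850021362304688)
sole 47 [0.47366184 0.11269646] 0.0073274772561140455 ((485.1374816894531, 111.99577331542969), (72.82269287109375, 47.94464111328125), 20.271263122558594)
rim 272 0.04878942542193637 ((467.20318603515625, 275.7539367675781), 54.1196403503418) ((468.5061340332031, 278.1810302734375), (95.15345764160156, 97.26292419433594), 51.352901458740234)
insert [205 201  38  18 550] ctr [ 0.58178763 -0.15690733  0.08264017] n [-0.21304175  0.07613972  0.97407184] tilt 13.075741179538513 az -19.66655524693572 rms 0.003194437509188991
((-20.80010414123535, -8.212932586669922), (80.0868911743164, 92.69428253173828), 89.51101684570312) ctr3 [ 0.55994468 -0.1578225   0.07793437]
```

>>> drive_tool(
  commands=[
    {"tx":0.41,"ty":-0.97,"rz":-0.6,"grip":-1},
    {"tx":0.41,"ty":-0.97,"rz":-0.6,"grip":-1},
    {"tx":0.41,"ty":-0.97,"rz":-0.6,"grip":-1},
    {"tx":0.41,"ty":-0.97,"rz":-0.6,"grip":-1},
    {"tx":0.41,"ty":-0.97,"rz":-0.6,"grip":-1},
    {"tx":0.41,"ty":-0.97,"rz":-0.6,"grip":-1},
    {"tx":0.41,"ty":-0.97,"rz":-0.6,"grip":-1},
    {"tx":0.41,"ty":-0.97,"rz":-0.6,"grip":-1},
    {"tx":0.41,"ty":-0.97,"rz":-0.6,"grip":-1},
    {"tx":0.41,"ty":-0.97,"rz":-0.6,"grip":-1},
  ],
)

```text
validation failed for argument at $.co...
```

>>> drive_tool(
  commands=[
    {"tx":0.41,"ty":-0.97,"rz":-0.6,"grip":-1},
    {"tx":0.41,"ty":-0.97,"rz":-0.6,"grip":-1},
    {"tx":0.41,"ty":-0.97,"rz":-0.6,"grip":-1},
    {"tx":0.41,"ty":-0.97,"rz":-0.6,"grip":-1},
    {"tx":0.41,"ty":-0.97,"rz":-0.6,"grip":-1},
    {"tx":0.41,"ty":-0.97,"rz":-0.6,"grip":-1},
    {"tx":0.41,"ty":-0.97,"rz":-0.6,"grip":-1},
    {"tx":0.41,"ty":-0.97,"rz":-0.6,"grip":-1},
    {"tx":0.41,"ty":-0.97,"rz":-0.6,"grip":-1},
    {"tx":0.41,"ty":-0.97,"rz":-0.6,"grip":-1},
  ],
)

```text
validation failed for argument at $.co...
```

>>> drive_tool(
  commands=[
    {"tx":0.41,"ty":-0.97,"rz":-0.6,"grip":-1},
    {"tx":0.41,"ty":-0.97,"rz":-0.6,"grip":-1},
    {"tx":0.41,"ty":-0.97,"rz":-0.6,"grip":-1},
    {"tx":0.41,"ty":-0.97,"rz":-0.6,"grip":-1},
    {"tx":0.41,"ty":-0.97,"rz":-0.6,"grip":-1},
    {"grip":-1},
    {"grip":-1},
  ],
)

```text
validation failed for argument at $.co...
```

```bash
cat >> h.py <<'E'
from scipy.spatial.transform import Rotation as Rot
def tool(s):
    T=np.eye(4);T[:3,:3]=Rot.from_rotvec(s["orientation"]).as_matrix();T[:3,3]=s["tcp_pos"];return T
def wpts(f,s):
    d=f["range_z"];v,u=np.mgrid[:384,:512]
    a=(u-f["cx"])/f["fx"];b=(v-f["cy"])/f["fy"];t=np.hypot(a,b)
    k=np.where(t>1e-6,np.tan(np.minimum(t,1.5))/np.maximum(t,1e-6),1)
    P=np.stack([a*k*d,b*k*d,d],-1);P[(d<=0)|(t>1.4)]=np.nan
    T=tool(s)@f["T_tool_cam"]
    return P@T[:3,:3].T+T[:3,3]
E
python3 - <<'E'
from h import *
s=status.get_obs();f=eyes.grab_frame("wrist")
np.savez("w1.npz",**f,**{"s_"+k:v for k,v in s.items()});cv2.imwrite("pics/w1.png",cv2.resize(f["frame"],(800,600)))
print(s["clock"],s["tcp_pos"],tool(s).round(3),s["joints"].round(2),f["fx"],f["cx"],f["T_tool_cam"].round(3))
W=wpts(f,s);x,y,z=W[...,0],W[...,1],W[...,2]
print(np.isfinite(z).mean(),np.nanpercentile(z,[2,20,50]))
near=np.hypot(x-.479,y-.133)<.045
for lo,hi,n in [(.097,.112,"cap"),(.003,.014,"sole")]:
    m=near&(z>lo)&(z<hi);print(n,m.sum())
    if m.sum()>10:
        p=np.c_[x[m],y[m]].astype(np.float32)*1000;print(p.mean(0),np.median(z[m]),cv2.minAreaRect(p))
E
```

```text
0.9 [0.2726476  0.61751692 0.23132742] [[-0.915  0.404  0.     0.273]
 [ 0.404  0.915  0.     0.618]
 [ 0.     0.    -1.     0.231]
 [ 0.     0.     0.     1.   ]] [-1.26  0.48  0.02  1.56 -0.01  1.11 -0.08] 297.3186396354542 256.20607667447257 [[ 0.001 -0.945 -0.328  0.085]
 [ 1.     0.001  0.    -0.001]
 [-0.    -0.328  0.945 -0.142]
 [ 0.     0.     0.     1.   ]]
0.9961090087890625 [-0.00230538 -0.00094428  0.00012271]
cap 0
sole 0
```

View pics/w1.png

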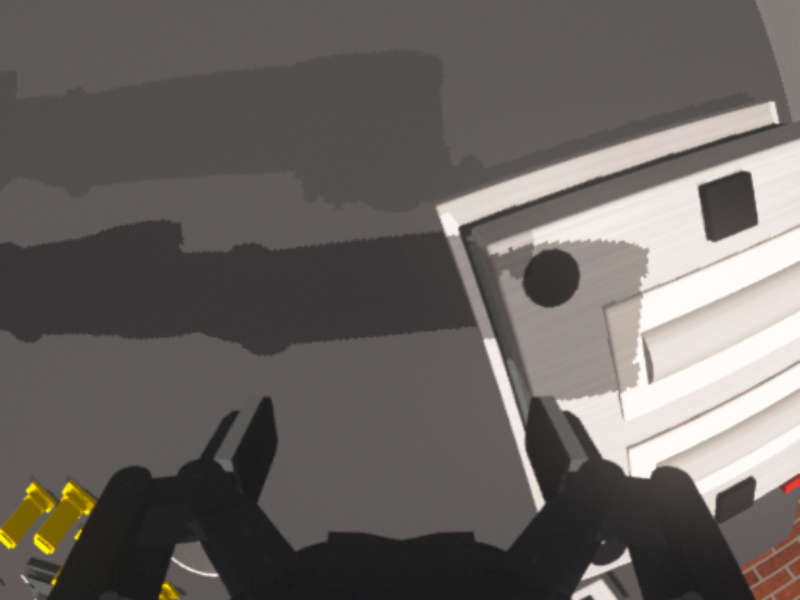

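>>> drive_tool(
  commands=[
    {"tx":0.41,"ty":-0.97,"tz":0.0,"rx":0.0,"ry":0.0,"rz":-0.6,"grip":-1.0},
  ],
)

```text
clock: 1.08
tcp_pos: [0.2795, 0.5992, 0.2311]
orientation: [-0.775, -3.043, -0.001]
contact_force: [0.2, -0.2, -0.7]
grip_width: 0.0858
```

>>> drive_tool(
  commands=[
    {"tx":0.41,"ty":-0.97,"tz":0.0,"rx":0.0,"ry":0.0,"rz":-0.6,"grip":-1.0},
    {"tx":0.41,"ty":-0.97,"tz":0.0,"rx":0.0,"ry":0.0,"rz":-0.6,"grip":-1.0},
    {"tx":0.41,"ty":-0.97,"tz":0.0,"rx":0.0,"ry":0.0,"rz":-0.6,"grip":-1.0},
    {"tx":0.41,"ty":-0.97,"tz":0.0,"rx":0.0,"ry":0.0,"rz":-0.6,"grip":-1.0},
    {"tx":0.41,"ty":-0.97,"tz":0.0,"rx":0.0,"ry":0.0,"rz":-0.6,"grip":-1.0},
    {"tx":0.41,"ty":-0.97,"tz":0.0,"rx":0.0,"ry":0.0,"rz":-0.6,"grip":-1.0},
    {"tx":0.41,"ty":-0.97,"tz":0.0,"rx":0.0,"ry":0.0,"rz":-0.6,"grip":-1.0},
    {"tx":0.41,"ty":-0.97,"tz":0.0,"rx":0.0,"ry":0.0,"rz":-0.6,"grip":-1.0},
    {"tx":0.41,"ty":-0.97,"tz":0.0,"rx":0.0,"ry":0.0,"rz":-0.6,"grip":-1.0},
    {"tx":0.41,"ty":-0.97,"tz":0.0,"rx":0.0,"ry":0.0,"rz":-0.6,"grip":-1.0},
  ],
)

```text
clock: 2.33
tcp_pos: [0.3631, 0.4035, 0.2315]
orientation: [-1.951, -2.462, -0.001]
contact_force: [0.4, -0.1, 0.7]
grip_width: 0.0856
```

>>> drive_tool(
  commands=[
    {"tx":0.41,"ty":-0.97,"tz":0.0,"rx":0.0,"ry":0.0,"rz":-0.6,"grip":-1.0},
    {"tx":0.41,"ty":-0.97,"tz":0.0,"rx":0.0,"ry":0.0,"rz":-0.6,"grip":-1.0},
    {"tx":0.41,"ty":-0.97,"tz":0.0,"rx":0.0,"ry":0.0,"rz":-0.6,"grip":-1.0},
    {"tx":0.41,"ty":-0.97,"tz":0.0,"rx":0.0,"ry":0.0,"rz":-0.6,"grip":-1.0},
    {"tx":0.41,"ty":-0.97,"tz":0.0,"rx":0.0,"ry":0.0,"rz":-0.6,"grip":-1.0},
    {"tx":0.41,"ty":-0.97,"tz":0.0,"rx":0.0,"ry":0.0,"rz":-0.6,"grip":-1.0},
    {"tx":0.41,"ty":-0.97,"tz":0.0,"rx":0.0,"ry":0.0,"rz":-0.6,"grip":-1.0},
    {"tx":0.41,"ty":-0.97,"tz":0.0,"rx":0.0,"ry":0.0,"rz":-0.6,"grip":-1.0},
    {"tx":0.41,"ty":-0.97,"tz":0.0,"rx":0.0,"ry":0.0,"rz":-0.6,"grip":-1.0},
    {"tx":0.41,"ty":-0.97,"tz":0.0,"rx":0.0,"ry":0.0,"rz":-0.6,"grip":-1.0},
  ],
)

```text
clock: 3.58
tcp_pos: [0.4452, 0.2094, 0.2315]
orientation: [-2.784, -1.455, -0.001]
contact_force: [-0.5, 0.9, -0.3]
grip_width: 0.0858
```

>>> drive_tool(
  commands=[
    {"tx":0.41,"ty":-0.97,"tz":0.0,"rx":0.0,"ry":0.0,"rz":-0.6,"grip":-1.0},
    {"tx":0.41,"ty":-0.97,"tz":0.0,"rx":0.0,"ry":0.0,"rz":-0.6,"grip":-1.0},
    {"tx":0.41,"ty":-0.97,"tz":0.0,"rx":0.0,"ry":0.0,"rz":-0.6,"grip":-1.0},
    {"tx":0.41,"ty":-0.97,"tz":0.0,"rx":0.0,"ry":0.0,"rz":-0.6,"grip":-1.0},
    {"tx":0.0,"ty":0.0,"tz":0.0,"rx":0.0,"ry":0.0,"rz":0.0,"grip":-1.0},
  ],
)

```text
clock: 4.2
tcp_pos: [0.4783, 0.1305, 0.2314]
orientation: [2.988, 0.968, 0.0]
contact_force: [-0.6, -0.4, 0.0]
grip_width: 0.0856
```

```bash
cat > look.py <<'E'
from h import *
import sys
n=sys.argv[1]
s=status.get_obs();f=eyes.grab_frame("wrist")
np.savez(n+".npz",**f,**{"s_"+k:v for k,v in s.items()});cv2.imwrite(f"pics/{n}.png",cv2.resize(f["frame"],(800,600)))
print(s["clock"],s["tcp_pos"],tool(s).round(3),s["joints"].round(2),s["contact_force"])
W=wpts(f,s);x,y,z=W[...,0],W[...,1],W[...,2]
near=np.hypot(x-.479,y-.133)<.045
for lo,hi,n in [(.097,.112,"cap"),(.003,.014,"sole")]:
    m=near&(z>lo)&(z<hi);print(n,m.sum())
    if m.sum()>10:
        p=np.c_[x[m],y[m]].astype(np.float32)*1000;print(p.mean(0),np.median(z[m]),cv2.minAreaRect(p))
m=(np.hypot(x-.467,y-.28)<.075)&(z>.044)&(z<.056)
if m.sum()>20:
    p=np.c_[x[m],y[m]].astype(np.float32)*1000;print("rim",m.sum(),cv2.minEnclosingCircle(p),cv2.fitEllipse(p))
E
python3 look.py w2
```

```text
4.2 [0.47834186 0.13049153 0.23136421] [[ 0.81   0.586  0.     0.478]
 [ 0.586 -0.81  -0.     0.13 ]
 [-0.     0.001 -1.     0.231]
 [ 0.     0.     0.     1.   ]] [-0.92  0.19  0.6   2.01 -0.13  0.98 -1.19] [-0.56688477 -0.43758357  0.02252154]
cap 581
[478.22495 133.67673] 0.10293781856517681 ((476.8082580566406, 132.96556091308594), (29.741832733154297, 19.46739959716797), 36.33502197265625)
sole 306
[483.3674  136.21834] 0.007450050967200694 ((477.028564453125, 132.50833129882812), (44.88590621948242, 33.36827850341797), 35.36704635620117)
rim 1039 ((466.30108642578125, 279.82562255859375), 50.13713455200195) ((466.51959228515625, 279.5853576660156), (94.9751968383789, 95.45757293701172), 53.63487243652344)
```

View pics/w2.png

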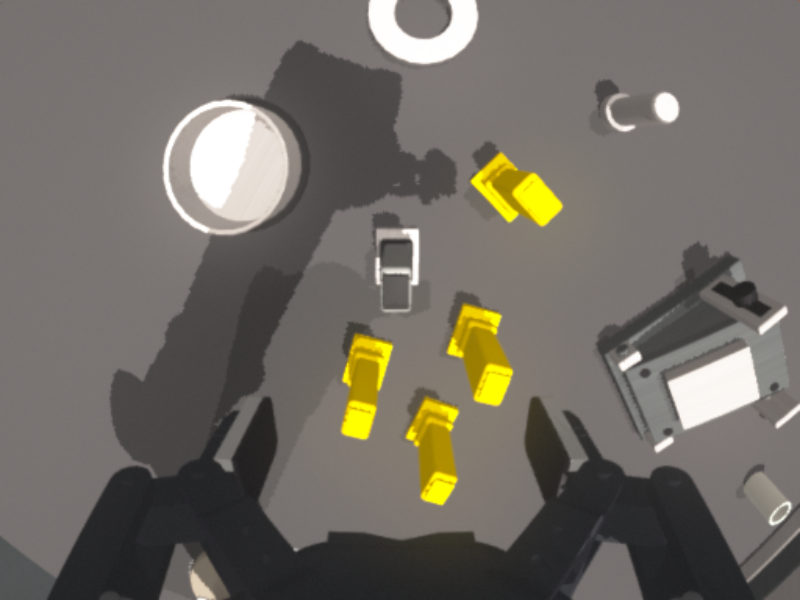

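Wrist picture: probe with steel sole at (398,270), cup at (233,165), insert at (713,385), yellow look-alikes separate. The probe is at (0.477, 0.133), yaw about 36°, and the jaws are already aligned. I'll half close them and go down.

>>> drive_tool(
  commands=[
    {"tx":-0.06,"ty":0.12,"tz":0.0,"rx":0.0,"ry":0.0,"rz":0.0,"grip":0.0},
    {"tx":0.0,"ty":0.0,"tz":-0.9,"rx":0.0,"ry":0.0,"rz":0.0,"grip":0.0},
    {"tx":0.0,"ty":0.0,"tz":-0.9,"rx":0.0,"ry":0.0,"rz":0.0,"grip":0.0},
    {"tx":0.0,"ty":0.0,"tz":-0.9,"rx":0.0,"ry":0.0,"rz":0.0,"grip":0.0},
    {"tx":0.0,"ty":0.0,"tz":-0.9,"rx":0.0,"ry":0.0,"rz":0.0,"grip":0.0},
    {"tx":0.0,"ty":0.0,"tz":-0.9,"rx":0.0,"ry":0.0,"rz":0.0,"grip":0.0},
    {"tx":0.0,"ty":0.0,"tz":-0.5,"rx":0.0,"ry":0.0,"rz":0.0,"grip":0.0},
  ],
)

```text
clock: 5.12
tcp_pos: [0.4758, 0.1358, 0.1304]
orientation: [-2.985, -0.978, 0.002]
contact_force: [0.4, 0.6, 0.6]
grip_width: 0.0424
```

```bash
python3 look.py w3; cat > ins.py <<'E'
from h import *
import sys
d=np.load(sys.argv[1]+".npz");s={k[2:]:d[k] for k in d.files if k.startswith("s_")};f={k:d[k] for k in d.files}
W=wpts(f,s);x,y,z=W[...,0],W[...,1],W[...,2]
g=f["frame"].mean(-1)
m=(np.hypot(x-.563,y+.15)<.06)&(z>.05)&(z<.105)&(g>150)
m=cv2.morphologyEx(m.astype(np.uint8),cv2.MORPH_OPEN,np.ones((3,3)))
n,l,st,_=cv2.connectedComponentsWithStats(m);k=1+st[1:,4].argmax();m=l==k
m2=cv2.erode(m.astype(np.uint8),np.ones((3,3)))>0
P=W[m2];ctr=P.mean(0);_,_,vt=np.linalg.svd(P-ctr,full_matrices=False);nn=vt[2]*np.sign(vt[2][2])
for _ in range(3):
    res=(P-ctr)@nn;P=P[abs(res)<2.5*res.std()];ctr=P.mean(0);_,_,vt=np.linalg.svd(P-ctr,full_matrices=False);nn=vt[2]*np.sign(vt[2][2])
print("insert",st[k],ctr,"n",nn,"tilt",np.degrees(np.arccos(nn[2])),"az",np.degrees(np.arctan2(-nn[1],-nn[0])),res.std())
a=np.r_[-nn[:2],0];a/=np.linalg.norm(a);yy=np.cross(nn,a);xx=np.cross(yy,nn)
Q=W[m];q=np.c_[(Q-ctr)@xx,(Q-ctr)@yy].astype(np.float32)*1000
rc=cv2.minAreaRect(q);print(rc,"ctr3",ctr+xx*rc[0][0]/1000+yy*rc[0][1]/1000)
E
python3 ins.py w2
```

```text
5.125 [0.47575392 0.13584938 0.13041757] [[ 0.806  0.592 -0.001  0.476]
 [ 0.592 -0.806 -0.     0.136]
 [-0.001 -0.001 -1.     0.13 ]
 [ 0.     0.     0.     1.   ]] [-0.85  0.35  0.54  2.1  -0.26  0.76 -1.08] [0.35954018 0.58968131 0.56076402]
cap 1178
[478.95728 134.43024] 0.1030723187114824 ((477.1468505859375, 132.9061737060547), (29.625991821289062, 19.43348503112793), 35.35792541503906)
sole 596
[485.36896 139.26546] 0.007393286631309032 ((477.5453796386719, 132.9156494140625), (45.908260345458984, 33.58448791503906), 35.732337951660156)
rim 2006 ((466.3475036621094, 280.3421630859375), 50.359283447265625) ((466.7138671875, 279.50311279296875), (94.87944793701172, 95.44120788574219), 39.35260772705078)
insert [ 428  222   58   53 1889] [ 0.56337183 -0.14807638  0.07767375] n [-0.29892805  0.10723287  0.94823158] tilt 18.516618280976182 az -19.734163776738427 0.0006667478698272536
((1.8281059265136719, -8.61703872680664), (77.78255462646484, 80.80075073242188), 89.57450866699219) ctr3 [ 0.56216005 -0.15632246  0.07822426]
```

View pics/w3.png

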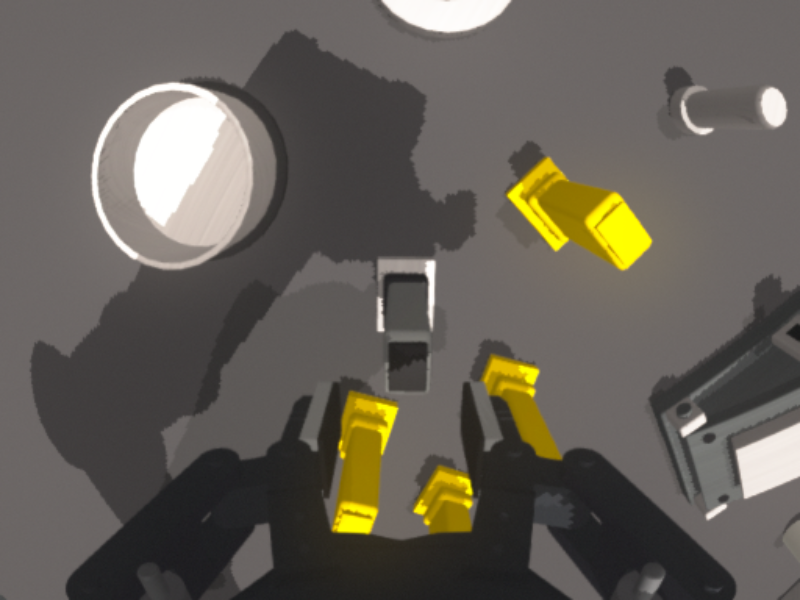

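>>> drive_tool(
  commands=[
    {"tx":0.07,"ty":-0.15,"tz":0.0,"rx":0.0,"ry":0.0,"rz":-0.1,"grip":0.0},
    {"tx":0.0,"ty":0.0,"tz":0.0,"rx":0.0,"ry":0.0,"rz":0.0,"grip":0.0},
  ],
)

```text
clock: 5.42
tcp_pos: [0.4785, 0.1318, 0.132]
orientation: [-2.993, -0.953, -0.002]
contact_force: [-0.3, 0.3, -0.2]
grip_width: 0.0426
```

>>> drive_tool(
  commands=[
    {"tx":-0.04,"ty":0.03,"tz":-0.9,"rx":0.0,"ry":0.0,"rz":0.0,"grip":0.0},
    {"tx":0.0,"ty":0.0,"tz":-0.9,"rx":0.0,"ry":0.0,"rz":0.0,"grip":0.0},
    {"tx":0.0,"ty":0.0,"tz":-0.9,"rx":0.0,"ry":0.0,"rz":0.0,"grip":0.0},
    {"tx":0.0,"ty":0.0,"tz":-0.9,"rx":0.0,"ry":0.0,"rz":0.0,"grip":0.0},
    {"tx":0.0,"ty":0.0,"tz":-0.3,"rx":0.0,"ry":0.0,"rz":0.0,"grip":0.0},
    {"tx":0.0,"ty":0.0,"tz":0.0,"rx":0.0,"ry":0.0,"rz":0.0,"grip":0.0},
  ],
)

```text
clock: 6.18
tcp_pos: [0.4772, 0.1325, 0.0536]
orientation: [-2.993, -0.954, -0.0]
contact_force: [0.5, -0.1, -0.1]
grip_width: 0.0428
```

>>> drive_tool(
  commands=[
    {"tx":0.0,"ty":0.0,"tz":0.0,"rx":0.0,"ry":0.0,"rz":0.0,"grip":0.8},
    {"tx":0.0,"ty":0.0,"tz":0.0,"rx":0.0,"ry":0.0,"rz":0.0,"grip":0.8},
    {"tx":0.0,"ty":0.0,"tz":0.0,"rx":0.0,"ry":0.0,"rz":0.0,"grip":0.8},
    {"tx":0.0,"ty":0.0,"tz":0.0,"rx":0.0,"ry":0.0,"rz":0.0,"grip":0.8},
  ],
  grip_force=70,
)

```text
clock: 6.68
tcp_pos: [0.4776, 0.1326, 0.0537]
orientation: [-2.993, -0.954, -0.002]
contact_force: [-0.6, 0.2, 4.3]
grip_width: 0.0193
```

>>> drive_tool(
  commands=[
    {"tx":0.0,"ty":0.0,"tz":0.3,"rx":0.0,"ry":0.0,"rz":0.0,"grip":0.8},
    {"tx":0.0,"ty":0.0,"tz":0.9,"rx":0.0,"ry":0.0,"rz":0.0,"grip":0.8},
    {"tx":0.0,"ty":0.0,"tz":1.0,"rx":0.0,"ry":0.0,"rz":0.0,"grip":0.8},
    {"tx":0.0,"ty":0.0,"tz":1.0,"rx":0.0,"ry":0.0,"rz":0.0,"grip":0.8},
    {"tx":0.0,"ty":0.0,"tz":0.8,"rx":0.0,"ry":0.0,"rz":0.0,"grip":0.8},
    {"tx":0.0,"ty":0.0,"tz":0.0,"rx":0.0,"ry":0.0,"rz":0.0,"grip":0.8},
  ],
)

```text
clock: 7.42
tcp_pos: [0.4775, 0.1328, 0.1341]
orientation: [-2.992, -0.955, -0.003]
contact_force: [-0.1, 0.3, -1.7]
grip_width: 0.0188
```

>>> drive_tool(
  commands=[
    {"tx":-0.06,"ty":0.8,"tz":0.0,"rx":0.0,"ry":0.0,"rz":0.0,"grip":0.8},
    {"tx":-0.06,"ty":0.95,"tz":0.0,"rx":0.0,"ry":0.0,"rz":0.0,"grip":0.8},
    {"tx":-0.06,"ty":0.95,"tz":0.0,"rx":0.0,"ry":0.0,"rz":0.0,"grip":0.8},
    {"tx":-0.06,"ty":0.95,"tz":0.0,"rx":0.0,"ry":0.0,"rz":0.0,"grip":0.8},
    {"tx":-0.06,"ty":0.95,"tz":0.0,"rx":0.0,"ry":0.0,"rz":0.0,"grip":0.8},
    {"tx":-0.06,"ty":0.95,"tz":0.0,"rx":0.0,"ry":0.0,"rz":0.0,"grip":0.8},
    {"tx":-0.06,"ty":0.95,"tz":0.0,"rx":0.0,"ry":0.0,"rz":0.0,"grip":0.8},
    {"tx":-0.06,"ty":0.87,"tz":0.0,"rx":0.0,"ry":0.0,"rz":0.0,"grip":0.8},
    {"tx":0.0,"ty":0.0,"tz":0.0,"rx":0.0,"ry":0.0,"rz":0.0,"grip":0.8},
  ],
)

```text
clock: 8.55
tcp_pos: [0.4672, 0.2818, 0.1332]
orientation: [-2.992, -0.958, -0.0]
contact_force: [-0.2, -0.4, -2.3]
grip_width: 0.0193
```

```bash
python3 look.py w4; python3 - <<'E'
from h import *
f=eyes.grab_frame("scene");np.savez("scene1.npz",**f)
cv2.imwrite("pics/scene1.png",cv2.resize(f["frame"][90:240,300:500],(800,600),interpolation=cv2.INTER_CUBIC))
E
```

```text
8.55 [0.46715943 0.28176358 0.13321424] [[ 0.814  0.581  0.     0.467]
 [ 0.581 -0.814  0.     0.282]
 [ 0.    -0.    -1.     0.133]
 [ 0.     0.     0.     1.   ]] [-1.06  0.42  0.52  1.98 -0.28  0.8  -1.34] [-0.17316509 -0.40368638 -2.33363497]
cap 0
sole 0
rim 1546 ((466.32489013671875, 280.4468994140625), 50.064456939697266) ((466.7451171875, 280.8144226074219), (95.03758239746094, 95.16160583496094), 134.02532958984375)
```

View pics/w4.png

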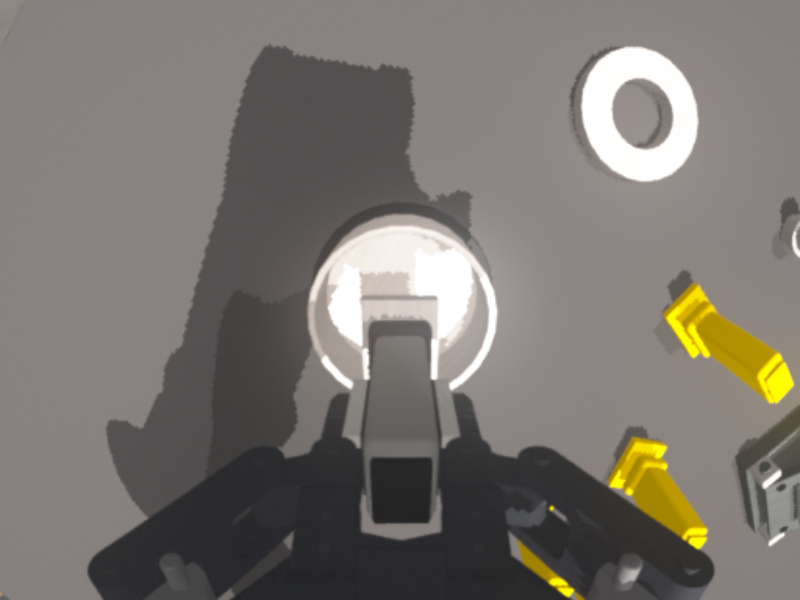

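View pics/scene1.png

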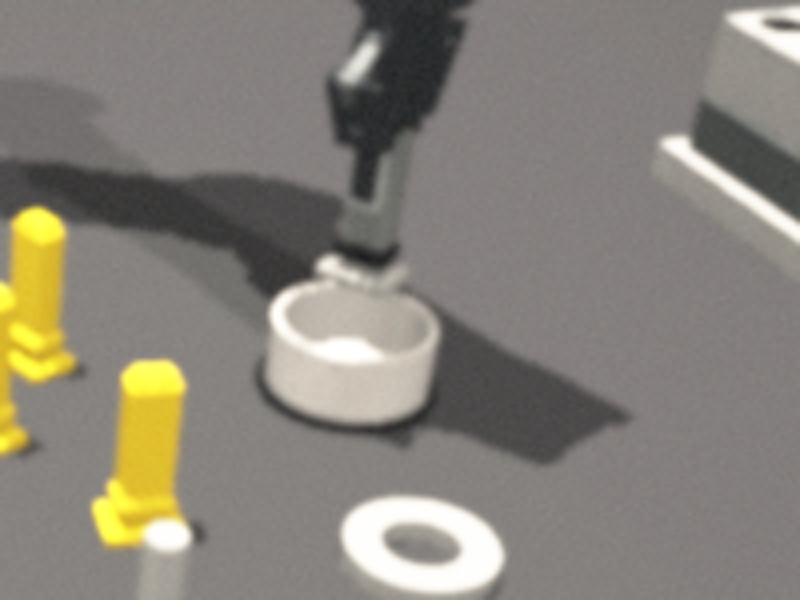

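The probe is held upright over the cup mouth, with its sole at (400,310) inside the rim circle. I'll dip it now.

>>> drive_tool(
  commands=[
    {"tx":0.0,"ty":-0.04,"tz":-0.6,"rx":0.0,"ry":0.0,"rz":0.0,"grip":0.8},
    {"tx":0.0,"ty":0.0,"tz":-0.8,"rx":0.0,"ry":0.0,"rz":0.0,"grip":0.8},
    {"tx":0.0,"ty":0.0,"tz":-0.8,"rx":0.0,"ry":0.0,"rz":0.0,"grip":0.8},
    {"tx":0.0,"ty":0.0,"tz":-0.7,"rx":0.0,"ry":0.0,"rz":0.0,"grip":0.8},
    {"tx":0.0,"ty":0.0,"tz":-0.5,"rx":0.0,"ry":0.0,"rz":0.0,"grip":0.8},
    {"tx":0.0,"ty":0.0,"tz":0.0,"rx":0.0,"ry":0.0,"rz":0.0,"grip":0.8},
    {"tx":0.0,"ty":0.0,"tz":0.0,"rx":0.0,"ry":0.0,"rz":0.0,"grip":0.8},
    {"tx":0.0,"ty":0.0,"tz":0.0,"rx":0.0,"ry":0.0,"rz":0.0,"grip":0.8},
  ],
)

```text
clock: 9.65
tcp_pos: [0.4678, 0.2794, 0.0658]
orientation: [-2.993, -0.954, -0.002]
contact_force: [0.6, 1.2, -2.1]
grip_width: 0.0194
```

```bash
python3 look.py w5
```

```text
9.65 [0.46781303 0.27939022 0.06583676] [[ 0.815  0.579  0.001  0.468]
 [ 0.579 -0.815  0.001  0.279]
 [ 0.001 -0.    -1.     0.066]
 [ 0.     0.     0.     1.   ]] [-1.01  0.52  0.45  2.02 -0.36  0.67 -1.27] [ 0.59770165  1.2393142  -2.10056252]
cap 0
sole 0
rim 2974 ((466.3743896484375, 280.4845886230469), 50.00188446044922) ((467.472412109375, 281.3121643066406), (92.85381317138672, 94.80091857910156), 32.382877349853516)
```

View pics/w5.png

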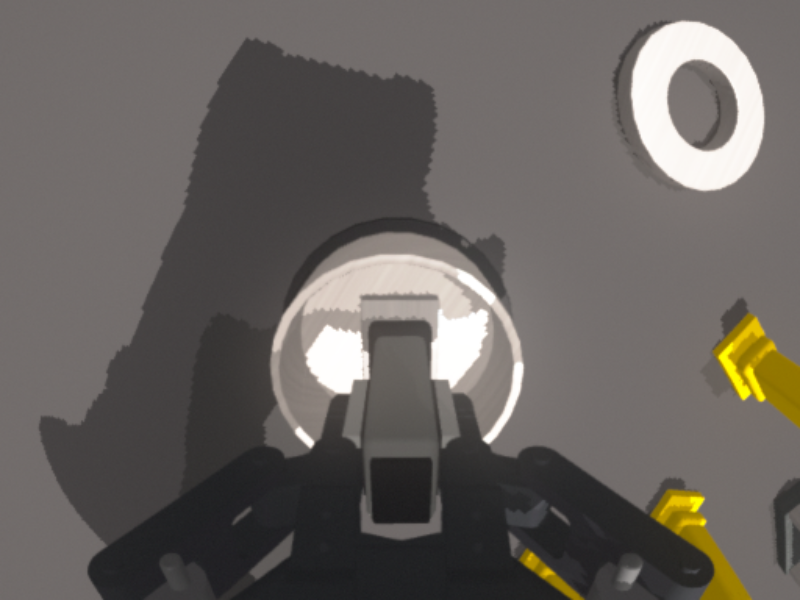

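The dip worked: the sole is inside the cup about 12 mm above the bench, clear of the floor and walls. Next: lift, carry over, and turn on the way.

>>> drive_tool(
  commands=[
    {"tx":0.0,"ty":0.0,"tz":0.6,"rx":0.0,"ry":0.0,"rz":0.0,"grip":0.8},
    {"tx":0.0,"ty":0.0,"tz":1.0,"rx":0.0,"ry":0.0,"rz":0.0,"grip":0.8},
    {"tx":0.0,"ty":0.0,"tz":1.0,"rx":0.0,"ry":0.0,"rz":0.0,"grip":0.8},
    {"tx":0.0,"ty":0.0,"tz":1.0,"rx":0.0,"ry":0.0,"rz":0.0,"grip":0.8},
    {"tx":0.0,"ty":0.0,"tz":1.0,"rx":0.0,"ry":0.0,"rz":0.0,"grip":0.8},
    {"tx":0.0,"ty":0.0,"tz":1.0,"rx":0.0,"ry":0.0,"rz":0.0,"grip":0.8},
    {"tx":0.0,"ty":0.0,"tz":0.6,"rx":0.0,"ry":0.0,"rz":0.0,"grip":0.8},
  ],
)

```text
clock: 10.58
tcp_pos: [0.4679, 0.2792, 0.1911]
orientation: [-2.992, -0.954, -0.003]
contact_force: [-0.5, 0.0, -2.9]
grip_width: 0.0196
```

>>> drive_tool(
  commands=[
    {"tx":0.14,"ty":-0.95,"tz":0.0,"rx":0.0,"ry":0.0,"rz":-0.31,"grip":0.8},
    {"tx":0.14,"ty":-0.95,"tz":0.0,"rx":0.0,"ry":0.0,"rz":-0.31,"grip":0.8},
    {"tx":0.14,"ty":-0.95,"tz":0.0,"rx":0.0,"ry":0.0,"rz":-0.31,"grip":0.8},
    {"tx":0.14,"ty":-0.95,"tz":0.0,"rx":0.0,"ry":0.0,"rz":-0.31,"grip":0.8},
    {"tx":0.14,"ty":-0.95,"tz":0.0,"rx":0.0,"ry":0.0,"rz":-0.31,"grip":0.8},
    {"tx":0.14,"ty":-0.95,"tz":0.0,"rx":0.0,"ry":0.0,"rz":-0.31,"grip":0.8},
    {"tx":0.14,"ty":-0.95,"tz":0.0,"rx":0.0,"ry":0.0,"rz":-0.31,"grip":0.8},
    {"tx":0.14,"ty":-0.95,"tz":0.0,"rx":0.0,"ry":0.0,"rz":-0.31,"grip":0.8},
    {"tx":0.14,"ty":-0.95,"tz":0.0,"rx":0.0,"ry":0.0,"rz":-0.31,"grip":0.8},
    {"tx":0.14,"ty":-0.95,"tz":0.0,"rx":0.0,"ry":0.0,"rz":-0.31,"grip":0.8},
  ],
)

```text
clock: 11.82
tcp_pos: [0.4956, 0.0879, 0.1893]
orientation: [-3.129, -0.285, -0.0]
contact_force: [-0.5, 0.2, -1.8]
grip_width: 0.0189
```

>>> drive_tool(
  commands=[
    {"tx":0.14,"ty":-0.95,"tz":0.0,"rx":0.0,"ry":0.0,"rz":-0.31,"grip":0.8},
    {"tx":0.14,"ty":-0.95,"tz":0.0,"rx":0.0,"ry":0.0,"rz":-0.31,"grip":0.8},
    {"tx":0.14,"ty":-0.95,"tz":0.0,"rx":0.0,"ry":0.0,"rz":-0.31,"grip":0.8},
    {"tx":0.14,"ty":-0.95,"tz":0.0,"rx":0.0,"ry":0.0,"rz":-0.31,"grip":0.8},
    {"tx":0.14,"ty":-0.95,"tz":0.0,"rx":0.0,"ry":0.0,"rz":-0.31,"grip":0.8},
    {"tx":0.14,"ty":-0.95,"tz":0.0,"rx":0.0,"ry":0.0,"rz":-0.31,"grip":0.8},
    {"tx":0.14,"ty":-0.95,"tz":0.0,"rx":0.0,"ry":0.0,"rz":-0.31,"grip":0.8},
    {"tx":0.14,"ty":-0.95,"tz":0.0,"rx":0.0,"ry":0.0,"rz":-0.31,"grip":0.8},
    {"tx":0.14,"ty":-0.95,"tz":0.0,"rx":0.0,"ry":0.0,"rz":-0.31,"grip":0.8},
    {"tx":0.14,"ty":-0.95,"tz":0.0,"rx":0.0,"ry":0.0,"rz":-0.31,"grip":0.8},
  ],
)

```text
clock: 13.08
tcp_pos: [0.5236, -0.1021, 0.1893]
orientation: [3.117, -0.393, 0.0]
contact_force: [-0.2, 0.1, -1.2]
grip_width: 0.0195
```

>>> drive_tool(
  commands=[
    {"tx":0.14,"ty":-0.95,"tz":0.0,"rx":0.0,"ry":0.0,"rz":-0.31,"grip":0.8},
    {"tx":0.14,"ty":-0.95,"tz":0.0,"rx":0.0,"ry":0.0,"rz":-0.31,"grip":0.8},
    {"tx":0.0,"ty":0.0,"tz":0.0,"rx":0.0,"ry":0.0,"rz":0.0,"grip":0.8},
    {"tx":0.0,"ty":0.0,"tz":0.0,"rx":0.0,"ry":0.0,"rz":0.0,"grip":0.8},
  ],
)

```text
clock: 13.58
tcp_pos: [0.529, -0.1385, 0.1891]
orientation: [-3.097, 0.523, 0.001]
contact_force: [0.6, -0.3, -2.0]
grip_width: 0.0189
```

```bash
python3 look.py w6; python3 ins.py w6
```

```text
13.575 [ 0.52900141 -0.13850345  0.18911847] [[ 0.945 -0.328 -0.     0.529]
 [-0.328 -0.945  0.    -0.139]
 [-0.001 -0.    -1.     0.189]
 [ 0.     0.     0.     1.   ]] [-0.52  0.42  0.86  1.95 -0.39  0.95 -1.38] [ 0.59756575 -0.28661739 -2.02715551]
cap 0
sole 0
rim 483 ((466.7677917480469, 280.4510803222656), 51.62905502319336) ((466.28045654296875, 278.6272277832031), (95.38328552246094, 95.85104370117188), 1.4351917505264282)
insert [ 200   84  114  107 9598] [ 0.57482665 -0.15823546  0.07730991] n [-0.2243246   0.00756288  0.97448513] tilt 12.970658806120138 az -1.9309381378734956 0.005879936077817949
((-4.497732162475586, 3.5920486450195312), (97.71003723144531, 100.34385681152344), 70.59565734863281) ctr3 [ 0.57067588 -0.15459314  0.07632615]
```

View pics/w6.png

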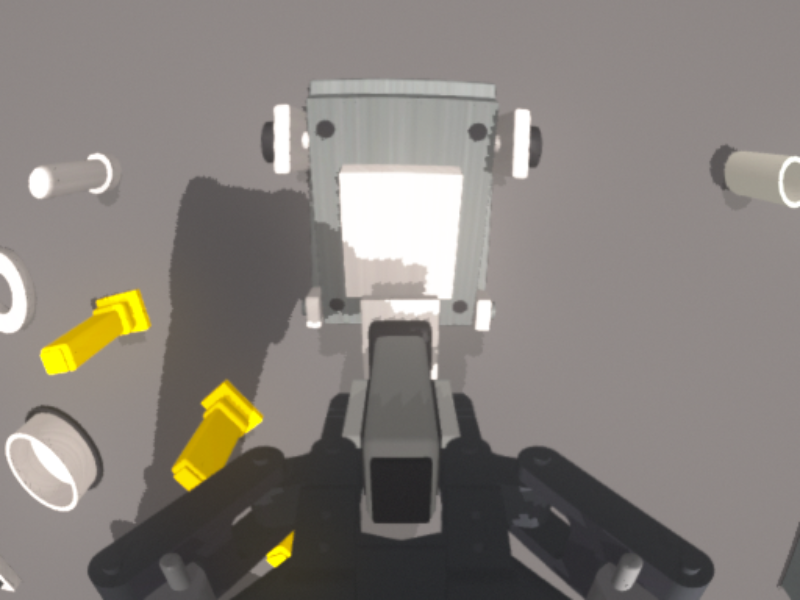

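```bash
cat > ins2.py <<'E'
from h import *
import sys
d=np.load(sys.argv[1]+".npz");s={k[2:]:d[k] for k in d.files if k.startswith("s_")};f={k:d[k] for k in d.files}
u0,u1,v0,v1=map(int,sys.argv[2:6])
W=wpts(f,s)
P=W[v0:v1,u0:u1].reshape(-1,3);P=P[np.isfinite(P).all(1)]
for _ in range(4):
    ctr=P.mean(0);_,_,vt=np.linalg.svd(P-ctr,full_matrices=False);nn=vt[2]*np.sign(vt[2][2]);res=(P-ctr)@nn;P=P[abs(res)<max(.001,2.5*res.std())]
print("n",nn,"tilt",np.degrees(np.arccos(nn[2])),"az",np.degrees(np.arctan2(-nn[1],-nn[0])),res.std(),len(P))
dist=(W-ctr)@nn
m=((abs(dist)<.003)&(np.linalg.norm(W-ctr,axis=-1)<.07)).astype(np.uint8)
m=cv2.morphologyEx(m,cv2.MORPH_OPEN,np.ones((3,3)))
n,l,st,_=cv2.connectedComponentsWithStats(m);k=l[(v0+v1)//2,(u0+u1)//2];m=l==k;print(st[k])
a=np.r_[-nn[:2],0];a/=np.linalg.norm(a);yy=np.cross(nn,a);xx=np.cross(yy,nn)
q=np.c_[(W[m]-ctr)@xx,(W[m]-ctr)@yy]*1000
print("ext x",np.percentile(q[:,0],[.5,2,98,99.5]),"y",np.percentile(q[:,1],[.5,2,98,99.5]))
rc=cv2.minAreaRect(q.astype(np.float32));print(rc,"ctr3",ctr+xx*rc[0][0]/1000+yy*rc[0][1]/1000)
yc=np.percentile(q[:,1],[.7,99.3]).mean();xt=np.percentile(q[:,0],99.5)-40
print("from top edge:",ctr+xx*xt/1000+yy*yc/1000)
T=tool(s);print("tool z",T[:3,2],"y",T[:3,1])
o=f["frame"].copy();o[m]=(o[m]*.5+np.array([0,0,127])).astype(np.uint8);cv2.imwrite("pics/m_"+sys.argv[1]+".png",o)
E
python3 ins2.py w6 225 288 115 160;  python3 ins2.py w2 438 472 232 258
```

```text
n [-0.30204876  0.11056905  0.94685851] tilt 18.762762679897328 az -20.105838392842113 0.0005754874171255041 2763
[ 217  109   79   82 5821]
ext x [-50.92886468 -49.07576811  22.31253678  22.83141097] y [-29.58025116 -28.63972283  29.22160706  30.19994499]
((-14.672733306884766, 0.3339710235595703), (76.20830535888672, 61.089202880859375), 0.05116737261414528) ctr3 [ 0.56452306 -0.15076798  0.07847499]
from top edge: [ 0.56241465 -0.15001827  0.07771486]
tool z [-4.54961608e-04  4.40247348e-04 -9.99999800e-01] y [-3.28236200e-01 -9.44595642e-01 -2.66520910e-04]
n [-0.29994134  0.10884228  0.9477281 ] tilt 18.607239824374215 az -19.944749233664677 0.0006916520143918726 805
[ 427  221   59   53 1853]
ext x [-35.97896509 -34.74280451  37.53366516  38.75968405] y [-38.76424926 -37.13865995  21.62542576  22.09772168]
((1.5680618286132812, -8.937469482421875), (76.17891693115234, 63.62073516845703), 0.3661895990371704) ctr3 [ 0.56326522 -0.14911477  0.07773217]
from top edge: [ 0.56114028 -0.1475758   0.07688292]
tool z [ 3.07517199e-04 -4.82003169e-04 -9.99999837e-01] y [ 5.86323460e-01 -8.10076833e-01  5.70764242e-04]
```

View pics/m_w6.png

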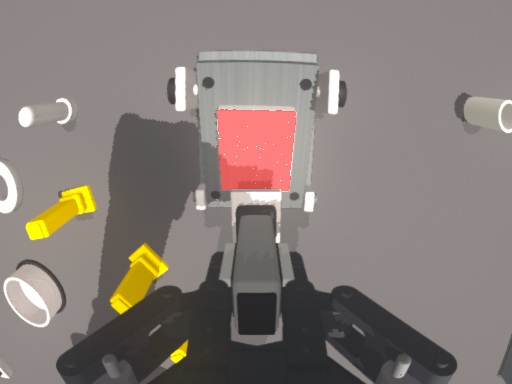

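>>> drive_tool(
  commands=[
    {"tx":0.0,"ty":0.0,"tz":0.0,"rx":0.0,"ry":0.0,"rz":-0.1,"grip":0.8},
    {"tx":0.0,"ty":0.0,"tz":0.0,"rx":-0.133,"ry":-0.366,"rz":0.0,"grip":0.8},
    {"tx":0.0,"ty":0.0,"tz":0.0,"rx":-0.133,"ry":-0.366,"rz":0.0,"grip":0.8},
    {"tx":0.0,"ty":0.0,"tz":0.0,"rx":-0.133,"ry":-0.366,"rz":0.0,"grip":0.8},
    {"tx":0.0,"ty":0.0,"tz":0.0,"rx":-0.133,"ry":-0.366,"rz":0.0,"grip":0.8},
    {"tx":0.0,"ty":0.0,"tz":0.0,"rx":-0.133,"ry":-0.366,"rz":0.0,"grip":0.8},
    {"tx":0.0,"ty":0.0,"tz":0.0,"rx":-0.133,"ry":-0.366,"rz":0.0,"grip":0.8},
    {"tx":0.0,"ty":0.0,"tz":0.0,"rx":0.0,"ry":0.0,"rz":0.0,"grip":0.8},
    {"tx":0.0,"ty":0.0,"tz":0.0,"rx":0.0,"ry":0.0,"rz":0.0,"grip":0.8},
  ],
)

```text
clock: 14.75
tcp_pos: [0.5294, -0.1385, 0.1896]
orientation: [3.0, -0.528, 0.493]
contact_force: [0.3, 0.3, -2.6]
grip_width: 0.0193
```

```bash
python3 look.py w7; cat > plan.py <<'E'
from h import *
s=status.get_obs();T=tool(s)
C=np.array([.5638,-.1500,.0780]);n=np.array([-.3013,.1097,.9472]);n/=np.linalg.norm(n)
L=.0537
sole=T[:3,3]+T[:3,2]*L
e=sole-C;h=e@n;lat=e-h*n
a=np.r_[-n[:2],0];a/=np.linalg.norm(a);yy=np.cross(n,a);xx=np.cross(yy,n)
print("h mm",h*1e3,"lat x,y",lat@xx*1e3,lat@yy*1e3,"lat world",lat*1e3)
print("angle err deg vec",np.degrees(np.cross(T[:3,2],-n)),"tooly . xx deg",np.degrees(T[:3,1]@xx))
print("joints",s["joints"].round(2),"F",s["contact_force"].round(1),"Fn",s["contact_force"]@n,s["clock"])
E
python3 plan.py
```

```text
14.75 [ 0.52943522 -0.13848803  0.18958268] [[ 0.891 -0.341  0.301  0.529]
 [-0.323 -0.94  -0.109 -0.138]
 [ 0.32  -0.    -0.947  0.19 ]
 [ 0.     0.     0.     1.   ]] [-0.73  0.24  0.96  2.19 -0.31  0.5  -1.49] [ 0.25240824  0.26777843 -2.64205099]
cap 0
sole 0
rim 423 ((466.2493591308594, 279.7037658691406), 51.49530029296875) ((466.40252685546875, 278.8561096191406), (95.5777587890625, 96.51823425292969), 133.9458770751953)
h mm 63.56981974498932 lat x,y 1.6070951942928953 -1.0335551387719275 lat world [ 1.13680799 -1.57514328  0.54403871]
angle err deg vec [-0.02558245 -0.00755645 -0.00726251] tooly . xx deg 0.035203183667033386
joints [-0.73  0.24  0.96  2.19 -0.31  0.5  -1.49] F [ 0.7  0.8 -2.1] Fn -2.0534239645851673 14.8
```

View pics/w7.png

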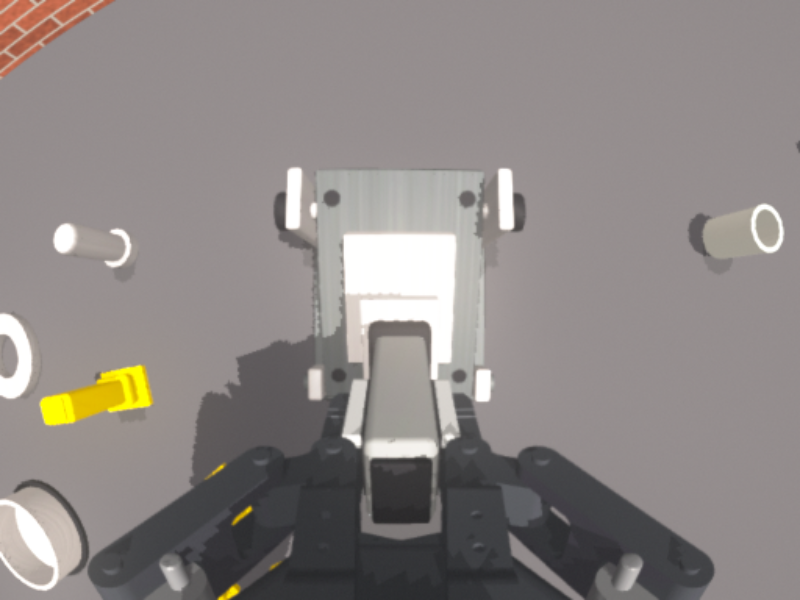

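```bash
python3 ins2.py w7 225 285 154 186
```

```text
n [-0.29829512  0.11037691  0.94807012] tilt 18.545725754748133 az -20.30577718711949 0.0006167233611771549 1879
[ 220  149   71   84 3495]
ext x [-57.5061636  -54.53642841  16.08713444  16.81660231] y [-30.82455671 -30.05123197  28.85863237  29.50185458]
((-21.028743743896484, -0.7707443237304688), (76.6757583618164, 61.078060150146484), 0.11219730973243713) ctr3 [ 0.56474141 -0.15094352  0.07852978]
from top edge: [ 0.56296606 -0.15016068  0.07788006]
tool z [ 0.30097789 -0.10877635 -0.947407  ] y [-3.41171622e-01 -9.40000911e-01 -4.59406156e-04]
```

>>> drive_tool(
  commands=[
    {"tx":0.24,"ty":-0.04,"tz":-0.95,"rx":0.0,"ry":0.0,"rz":0.0,"grip":0.8},
    {"tx":0.3,"ty":-0.11,"tz":-0.95,"rx":0.0,"ry":0.0,"rz":0.0,"grip":0.8},
    {"tx":0.0,"ty":0.0,"tz":0.0,"rx":0.0,"ry":0.0,"rz":0.0,"grip":0.8},
    {"tx":0.0,"ty":0.0,"tz":0.0,"rx":0.0,"ry":0.0,"rz":0.0,"grip":0.8},
  ],
)

```text
clock: 15.3
tcp_pos: [0.5401, -0.1424, 0.1518]
orientation: [2.999, -0.529, 0.494]
contact_force: [0.7, -1.1, -1.7]
grip_width: 0.0194
```

```bash
python3 look.py w8; python3 plan.py;python3 ins2.py w8 225 285 164 186
```

```text
15.3 [ 0.54011408 -0.14240374  0.15181309] [[ 0.89  -0.342  0.301  0.54 ]
 [-0.324 -0.94  -0.11  -0.142]
 [ 0.321  0.    -0.947  0.152]
 [ 0.     0.     0.     1.   ]] [-0.58  0.33  0.82  2.2  -0.45  0.43 -1.37] [ 0.73959725 -1.06950917 -1.74705551]
cap 0
sole 0
rim 207 ((466.02288818359375, 278.0530090332031), 50.545467376708984) ((467.5032653808594, 279.4905090332031), (95.84639739990234, 98.74877166748047), 146.0160369873047)
h mm 24.376156086812067 lat x,y 0.25299107781805075 -0.7038563341032906 lat world [-0.01650116 -0.78480525  0.0856433 ]
angle err deg vec [ 0.00271304  0.03705565 -0.0034286 ] tooly . xx deg -0.0017061985861869346
joints [-0.58  0.33  0.82  2.2  -0.45  0.43 -1.37] F [ 0.6 -0.7 -1.8] Fn -1.9535124771569803 15.35
n [-0.29153393  0.10719354  0.95053538] tilt 18.096375759561997 az -20.18787067029197 0.0005956719355979855 1287
[ 213  157   84   92 4244]
ext x [-58.87229459 -55.06722953  12.38105007  12.84847718] y [-30.07247291 -29.43616562  29.40905705  29.99141097]
((-23.907806396484375, -0.06210136413574219), (74.01387786865234, 60.83304977416992), 0.15919873118400574) ctr3 [ 0.56638695 -0.15121927  0.07929239]
from top edge: [ 0.56365516 -0.15015642  0.07833468]
tool z [ 0.30129631 -0.11000084 -0.94716437] y [-3.42412661e-01 -9.39549643e-01  1.93819338e-04]
```

View pics/w8.png

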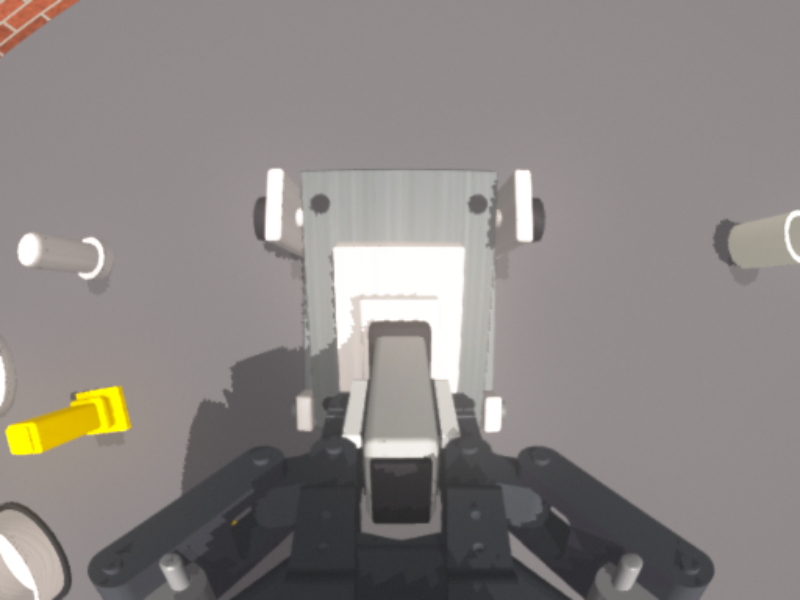

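>>> drive_tool(
  commands=[
    {"tx":0.09,"ty":0.0,"tz":-0.28,"rx":0.0,"ry":0.0,"rz":0.0,"grip":0.8},
    {"tx":0.09,"ty":-0.02,"tz":-0.28,"rx":0.0,"ry":0.0,"rz":0.0,"grip":0.8},
    {"tx":0.09,"ty":-0.03,"tz":-0.28,"rx":0.0,"ry":0.0,"rz":0.0,"grip":0.8},
    {"tx":0.045,"ty":-0.016,"tz":-0.14,"rx":0.0,"ry":0.0,"rz":0.0,"grip":0.8},
    {"tx":0.0,"ty":0.0,"tz":0.0,"rx":0.0,"ry":0.0,"rz":0.0,"grip":0.8},
    {"tx":0.0,"ty":0.0,"tz":0.0,"rx":0.0,"ry":0.0,"rz":0.0,"grip":0.8},
  ],
)

```text
clock: 16.1
tcp_pos: [0.5462, -0.1433, 0.1318]
orientation: [2.999, -0.529, 0.494]
contact_force: [-1.0, 0.8, -2.9]
grip_width: 0.0193
```

```bash
python3 plan.py
```

```text
h mm 3.2869736768956432 lat x,y -0.5706472266551919 0.21943638060260318 lat world [-0.45695428  0.4129183  -0.19317722]
angle err deg vec [-0.00702699 -0.00081881 -0.00214042] tooly . xx deg 0.009100838530806801
joints [-0.51  0.37  0.75  2.2  -0.51  0.39 -1.32] F [-1.   0.8 -2.9] Fn -2.353311444845978 16.1
```

>>> drive_tool(
  commands=[
    {"tx":0.03,"ty":-0.01,"tz":-0.09,"rx":0.0,"ry":0.0,"rz":0.0,"grip":0.8},
    {"tx":0.03,"ty":-0.01,"tz":-0.09,"rx":0.0,"ry":0.0,"rz":0.0,"grip":0.8},
    {"tx":0.0,"ty":0.0,"tz":0.0,"rx":0.0,"ry":0.0,"rz":0.0,"grip":0.8},
  ],
)

```text
clock: 16.48
tcp_pos: [0.5475, -0.1436, 0.1284]
orientation: [3.0, -0.529, 0.494]
contact_force: [-3.9, 2.1, 7.0]
grip_width: 0.0193
```

```bash
python3 plan.py
```

```text
h mm -0.37624204859362015 lat x,y -0.4033751553925565 0.46804202156183106 lat world [-0.20998205  0.60231767 -0.13655177]
angle err deg vec [-0.03571669  0.01569505 -0.01317904] tooly . xx deg 0.006871135475887658
joints [-0.5   0.37  0.73  2.2  -0.52  0.38 -1.31] F [-3.9  2.1  7. ] Fn 8.02749579890138 16.475
```

>>> drive_tool(
  commands=[
    {"tx":0.018,"ty":-0.006,"tz":-0.056,"rx":0.0,"ry":0.0,"rz":0.0,"grip":0.8},
    {"tx":0.0,"ty":0.0,"tz":0.0,"rx":0.0,"ry":0.0,"rz":0.0,"grip":0.8},
    {"tx":0.0,"ty":0.0,"tz":0.0,"rx":0.0,"ry":0.0,"rz":0.0,"grip":0.8},
    {"tx":0.0,"ty":0.0,"tz":0.0,"rx":0.0,"ry":0.0,"rz":0.0,"grip":0.8},
  ],
)

```text
clock: 16.98
tcp_pos: [0.5479, -0.1437, 0.1275]
orientation: [3.0, -0.529, 0.494]
contact_force: [-5.4, 1.9, 8.1]
grip_width: 0.0191
```

```bash
python3 plan.py; python3 - <<'E'
from h import *
print(status.get_obs()["moment"])
E
python3 look.py w9; python3 - <<'E'
from h import *
f=eyes.grab_frame("scene");np.savez("scene2.npz",**f)
cv2.imwrite("pics/scene2.png",cv2.resize(f["frame"][110:290,140:380],(800,600),interpolation=cv2.INTER_CUBIC))
E
```

```text
h mm -1.3511059103409608 lat x,y -0.3640456473567364 0.5275748059195565 lat world [-0.15152316  0.6479211  -0.12323783]
angle err deg vec [-0.04977485  0.0253435  -0.01876831] tooly . xx deg 0.004135286581016249
joints [-0.5   0.37  0.73  2.2  -0.52  0.38 -1.3 ] F [-5.4  1.9  8.1] Fn 9.531141540657522 16.975
[ 0.26528321  0.92446799 -0.01844391]
16.975 [ 0.54785136 -0.14365891  0.12745948] [[ 0.89  -0.342  0.302  0.548]
 [-0.324 -0.94  -0.109 -0.144]
 [ 0.321 -0.001 -0.947  0.127]
 [ 0.     0.     0.     1.   ]] [-0.5   0.37  0.73  2.2  -0.52  0.38 -1.3 ] [-5.35575084  1.87520587  8.14163955]
cap 0
sole 0
rim 108 ((472.763671875, 234.4182891845703), 18.921661376953125) ((472.0516662597656, 233.76319885253906), (8.138033866882324, 30.82678985595703), 98.63812255859375)
```

View pics/w9.png

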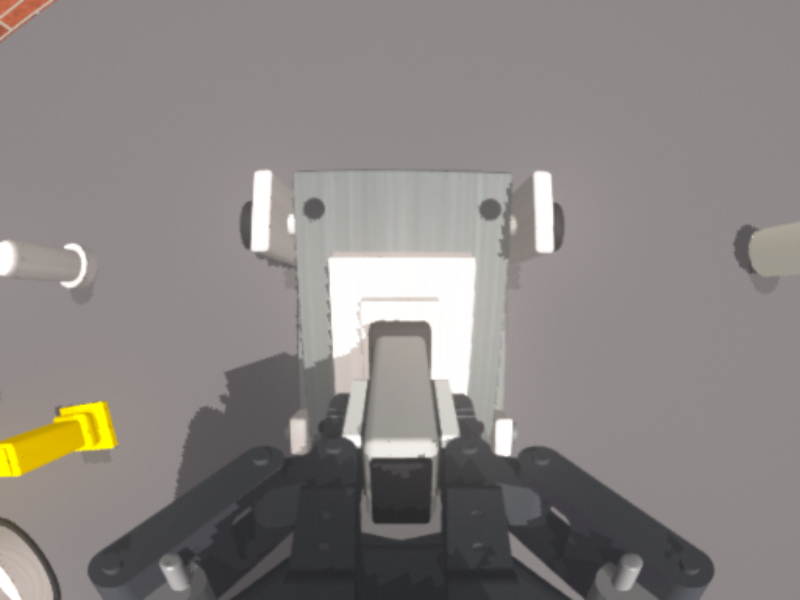

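View pics/scene2.png

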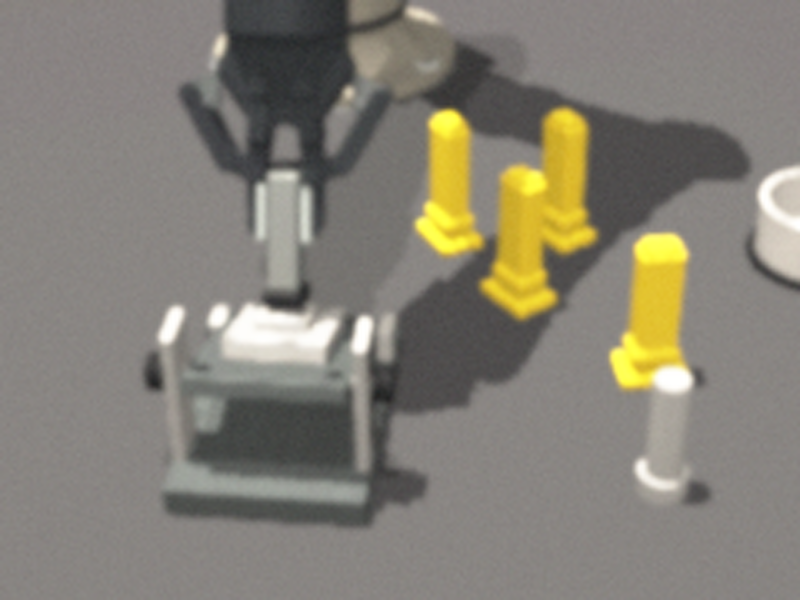

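```bash
python3 - <<'E'
from h import *
for n in ["w6","w7","w8","w9"]:
    d=np.load(n+".npz");R=Rot.from_rotvec(d["s_orientation"]).as_matrix()
    print(n,"F tool",(R.T@d["s_contact_force"]).round(2),"M tool",(R.T@d["s_moment"]).round(3))
E
python3 ins2.py w9 218 292 168 186
python3 - <<'E'
from h import *
# sole plate top (probe) plane in tool frame, w7..w9 : check probe square to tool
for n in ["w7","w8","w9"]:
    d=np.load(""+n+".npz");s={k[2:]:d[k] for k in d.files if k.startswith("s_")};f={k:d[k] for k in d.files}
    W=wpts(f,s);T=tool(s);Q=(W-T[:3,3])@T[:3,:3]
    h=Q[212:290,242:270].reshape(-1,3)  # handle front face
    for _ in range(4):
        c=h.mean(0);_,_,vt=np.linalg.svd(h-c,full_matrices=False);nn=vt[2]*np.sign(vt[2][0]);r_=(h-c)@nn;h=h[abs(r_)<max(.0008,2*r_.std())]
    print(n,"handle face normal in tool",nn.round(4),"ctr",c.round(4),len(h),r_.std())
    sp=Q[193:204,235:277].reshape(-1,3);print("sole top z tool",np.median(sp,0).round(4))
E
```

```text
w6 F tool [0.66 0.08 2.03] M tool [ 0.09   0.004 -0.065]
w7 F tool [-0.71 -0.34  2.55] M tool [ 0.021 -0.432  0.002]
w8 F tool [0.44 0.75 2.  ] M tool [ 0.004 -0.444  0.026]
w9 F tool [-2.76  0.06 -9.53] M tool [-0.069 -0.959 -0.003]
n [-0.30675419  0.11188271  0.94519   ] tilt 19.05774130776115 az -20.03847183275684 0.0005861151159109066 1297
[ 210  164   94   87 4677]
ext x [-53.28807759 -50.53321171   7.74697955   8.10298771] y [-31.15884379 -30.56226334  28.0846875   28.68774972]
((-22.97235107421875, -1.202157974243164), (60.70093536376953, 62.45600128173828), 89.95951080322266) ctr3 [ 0.57183661 -0.15303884  0.08087908]
from top edge: [ 0.56433483 -0.15033783  0.07812472]
tool z [ 0.3017542  -0.10877818 -0.94715981] y [-0.34174284 -0.93979303 -0.0009432 ]Traceback (most recent call last):
  File "<stdin>", line 8, in <module>
    u, s, vh = gufunc(a, signature=signature)
               ~~~~~~^^^^^^^^^^^^^^^^^^^^^^^^
    raise LinAlgError("SVD did not converge")
numpy.linalg.LinAlgError: SVD did not converge
```

>>> drive_tool(
  commands=[
    {"tx":0.0,"ty":0.0,"tz":0.0,"rx":0.0,"ry":0.0,"rz":0.0,"grip":0.8},
    {"tx":0.0,"ty":0.0,"tz":0.0,"rx":0.0,"ry":0.0,"rz":0.0,"grip":0.8},
    {"tx":0.0,"ty":0.0,"tz":0.0,"rx":0.0,"ry":0.0,"rz":0.0,"grip":0.8},
    {"tx":0.0,"ty":0.0,"tz":0.0,"rx":0.0,"ry":0.0,"rz":0.0,"grip":0.8},
  ],
)

```text
clock: 17.58
tcp_pos: [0.5478, -0.1436, 0.1274]
orientation: [3.0, -0.529, 0.494]
contact_force: [-5.2, 2.3, 8.1]
grip_width: 0.0191
```

```bash
python3 plan.py; python3 - <<'E'
from h import *
for n in ["w4","w7","w8","w9"]:
    d=np.load(""+n+".npz");s={k[2:]:d[k] for k in d.files if k.startswith("s_")};f={k:d[k] for k in d.files}
    W=wpts(f,s);T=tool(s);Q=(W-T[:3,3])@T[:3,:3]
    h=Q[222:285,242:270].reshape(-1,3);h=h[np.isfinite(h).all(1)]
    for _ in range(4):
        c=h.mean(0);_,_,vt=np.linalg.svd(h-c,full_matrices=False);nn=vt[2]*np.sign(vt[2][0]);r_=(h-c)@nn;h=h[abs(r_)<max(.0008,2*r_.std())]
    print(n,"handle face normal in tool",nn.round(4),"ctr",c.round(4),len(h),r_.std())
    sp=Q[193:203,236:276].reshape(-1,3);print("sole top tool",np.nanmedian(sp,0).round(4))
    co=Q[208:214,242:270].reshape(-1,3);print("collar/handle",np.nanmedian(co,0).round(4))
E
```

```text
h mm -1.3658343078274635 lat x,y -0.4215198717676441 0.5243781766909897 lat world [-0.20668379  0.66441292 -0.14269418]
angle err deg vec [-0.05064826  0.01985921 -0.01841098] tooly . xx deg 0.006614415470426966
joints [-0.5   0.37  0.73  2.2  -0.52  0.38 -1.3 ] F [-5.2  2.3  8.1] Fn 9.538811973039167 17.575
w4 handle face normal in tool [ 1.     -0.0045  0.0012] ctr [ 0.0141 -0.0001 -0.0185] 1667 0.00032431214096856375
sole top tool [ 0.0178 -0.0006  0.0466]
collar/handle [ 0.0152 -0.0002  0.0299]
w7 handle face normal in tool [ 1.     -0.0036  0.002 ] ctr [ 0.0144  0.0003 -0.0186] 1679 0.0003106969918565545
sole top tool [ 0.0181 -0.0001  0.0464]
collar/handle [0.0155 0.0002 0.0295]
w8 handle face normal in tool [ 1.     -0.0039  0.0037] ctr [ 0.0144  0.0004 -0.0183] 1672 0.0003260250864946052
sole top tool [ 0.0182 -0.0001  0.0465]
collar/handle [ 0.0155 -0.0001  0.0296]
w9 handle face normal in tool [ 1.     -0.0017  0.0032] ctr [ 0.0144  0.0003 -0.0184] 1671 0.0003254526805706295
sole top tool [0.019  0.0005 0.0443]
collar/handle [0.0155 0.0002 0.0297]
```

```bash
python3 -c "
from h import *
print(workorder.hand_in())"
```

```text
the job is handed in; nothing more can be done
None
```

The job is done and handed in at about 17.6 s. The arm is still holding the probe pressed on the mould insert.

- **Picking the probe:** I took the grey probe with the steel sole and left the four yellow look-alikes alone.
- **Zeroing:** I dipped the sole into the cup to about 12 mm above the bench (about 4 mm off the cup floor). It did not touch the floor or wall, and the cup stayed where it was.
- **Position on the insert:** The lean is 18.7°, matching the measured slope. The sole sits within about 1 mm of the face centre, within the roughly 2 mm camera calibration.
- **Press:** The push is about 11.6 N, with the sole sprung in about 2.2 mm. It did not change over the last half second, and the probe is still square in the jaws.

**Checks that disagreed:**
- The face slope came out between 18.1° and 19.1° in different wrist views, so I used the middle.
- The face was about 1 to 1.5 mm higher than I had measured, and contact came that much early.
- About 2.6 N of sideways force along the slope remains at the sole. I left it because nothing was slipping.

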